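Take the rock out of the food bank's parcel scale

ROBOT

A 6-joint arm with a two-finger parallel gripper is mounted at the origin on the work surface. World frame = base frame: x ahead of the robot, y to its left, z up, the work surface at z = 0. Lengths are in m, angles in rad, forces in N, time in s.
With the tool pointing down it reaches from about 0.25 to 0.8 m from the base axis. Payload 8.5 kg.
Tool frame: the origin (TCP) lies midway between the tips of the shut fingers; the grasp point (between the pads) lies 19 mm behind it; z points along the fingers, y is the line along which they close (so a half turn about z gives the same grasp; the last joint's range is limited). The gripper opens to 85 mm and grips with 20 to 120 N. Pads are 22 mm wide; open, the fingers measure 114 mm over their backs; the gripper's body (76 mm by 85 mm) begins 54 mm behind the grasp point. The pads swing forward as they close: fully open they stand 13 mm farther back than shut.
Start: joints at [1.333, 0.238, -0.013, 1.319, 0, 1.571], TCP at [0.124, 0.51, 0.231] pointing down, gripper open.
Joint ranges: [-2.66, 2.66], [-1.03, 1.9], [-1.14, 1.46], [-1.82, 2.27], [-1.45, 1.34], [-3.14, 3.14]. Speed limits (rad/s): [2.22, 2.22, 2.79, 3.14, 3.14, 3.14].

INTERFACE

Orientations are given as a unit quaternion [x, y, z, w].
In Python, from station import env, read_camera, finish_job gives the robot as it stands. The module is installed in compiled form; this text tells all that it offers.
- The arm moves only by the tool send_rows, never from a script. Its argument "increments" is a list of rows, each an object of numbers: "grip": the opening, from 0 (shut) to 1 (fully open); "tx", "ty", "tz": the shift along the tool's x, y, z in cm; "turn": the turn about the tool's z in rad. In form: [{"grip": .., "tx": .., "ty": .., "tz": .., "turn": ..}, ...]. A call has 1 to 10 rows; each row shifts and turns the commanded pose from where the row before left it, along the tool's axes as they then stand; what a row does not reach is not made up. A row lasts 1/10 s, in which the tool goes at most 50 mm and 8.59 degrees, less where a joint would pass 70% of its speed; a pose out of reach is approached as far as the arm can. A call with a gripper value outside its range is refused whole. The fingers move at their own pace and stop on an object; the grip force is fixed at half the most. Time passes only in rows, so rows that do not move let the fingers close. It gives the time, the measured TCP pose, the force, the opening and the grip force at its end, in the units of the state.
- env.observe(): the state, without advancing time (a new reading comes with each control period).
- read_camera(name): name is "side" or "top" or "wrist"; returns a dict with "img" (400x640x3 uint8, red, green, blue), "depth" (400x640 float32, m along the optical axis (not along the pixel's ray), 0 where there is no reading), "vfov" (degrees; the focal length in pixels is half the picture's height over the tangent of half this angle, whatever the lens; pixels are square), "cx", "cy" (the principal point, pixels), "eye" and "orientation" of the camera in the world; the wrist camera has in their place "T_tool_cam" (4x4, takes a point from camera to tool coordinates, whose origin is the TCP and whose axes are the flange's). Camera axes: x right, y up, looking along -z (the intrinsics and any distortion apply to the point x, -y, -z); pixel columns grow to the right and rows downward; lengths in m; the calibration is good to about 2 mm. A picture is of the moment at which its call begins: read the wrist's pose just before it.
- finish_job(): hands the job in; it is judged then, once.
The state is a dict: "t": time; "qpos": joint angles; "joint_vel": joint speeds; "joint_efforts": joint torques, N m; "position": TCP position; "tool_rot": TCP orientation; "ft_force": force on the tool from outside, world axes, zero at the start; "moment": the same for the moment, N m; "finger_gap": opening from 0.0 (shut) to 1.0 (fully open); "finger_force": force on a finger pad.
Only numpy, scipy, OpenCV 4.12 (cv2) and the standard library are available. Lean on these libraries where they do the work, as an engineer would, in place of code of your own. Each camera call takes 0.05 s, during which the arm holds its last target. There are 200 camera calls.

TASK

The parcel scale's plate rocks. With a fingertip, press down on the plate's corners one at a time, all shims still standing, until you have found and rocked the one corner that gives; then press the shim tab beside that corner down flat and leave it there. Leave the other three shims standing, do not lift the plate, and do not disturb the tins and the tub.

Things in the scene. Friction and masses are not known exactly. Their poses are not given: they have to be found in the camera images.
- scale: The bench scale's grey housing, fixed to the table: an open tray 196 x 176 mm (its x by its y), rim 34 mm high, with a read-out box 46 x 130 mm and 28 mm high on the near (-x) side. Origin: centre of its underside, on the table top; z up, x from the read-out side to the far side, y to the left. It stands turned by up to 0.25 rad.
- plate: Loose steel weighing plate, 180 x 160 x 12 mm, 1.1 kg, level in the housing with 2 mm play. Origin: centre of its underside, 28 mm above the table; axes as the housing's. It rests on hidden corner pads; one, at a corner that changes, is 5 mm short and cannot be seen: 2 to 4 N there sinks that corner about 4 mm, onto its pad. The others do not give. Released, it springs back level.
- corner_near_left (a point): Point on the plate's top face near its near left (-x, +y of the housing) corner, 22 mm in from both edges, right above the pad: the place to press that corner.
- corner_near_right (a point): Point on the plate's top face near its near right (-x, -y of the housing) corner, 22 mm in from both edges, right above the pad: the place to press that corner.
- corner_far_left (a point): Point on the plate's top face near its far left (+x, +y of the housing) corner, 22 mm in from both edges, right above the pad: the place to press that corner.
- corner_far_right (a point): Point on the plate's top face near its far right (+x, -y of the housing) corner, 22 mm in from both edges, right above the pad: the place to press that corner.
- shim_near_left (a joint): Angle of the shim of the near left corner: 0 = standing up at 0.5 rad (29 degrees) above level, as at the start, 0.5 = pressed flat, level, against its stop. It needs about 6 to 12 N at the pressing point and stays where it is left. Pressing it flat lifts the pad of this corner by 5 mm.
- shim_near_left_top (a point): Pressing point on the upper face of that shim: a steel tab 26 mm wide, 4 mm thick, 55 mm long, sticking out of the housing's left (+y) side. Hinge axis along the housing's x, 90 mm to the side of the housing's origin, 22 mm up. The point lies 30 mm out from the hinge, -68 mm in the housing's x, and moves with the tab: 38 mm above the table standing, 24 mm when flat (then 120 mm to the side).
- shim_near_right (a joint): Angle of the shim of the near right corner: 0 = standing up at 0.5 rad (29 degrees) above level, as at the start, 0.5 = pressed flat, level, against its stop. It needs about 6 to 12 N at the pressing point and stays where it is left. Pressing it flat lifts the pad of this corner by 5 mm.
- shim_near_right_top (a point): Pressing point on the upper face of that shim: a steel tab 26 mm wide, 4 mm thick, 55 mm long, sticking out of the housing's right (-y) side. Hinge axis along the housing's x, 90 mm to the side of the housing's origin, 22 mm up. The point lies 30 mm out from the hinge, -68 mm in the housing's x, and moves with the tab: 38 mm above the table standing, 24 mm when flat (then 120 mm to the side).
- shim_far_left (a joint): Angle of the shim of the far left corner: 0 = standing up at 0.5 rad (29 degrees) above level, as at the start, 0.5 = pressed flat, level, against its stop. It needs about 6 to 12 N at the pressing point and stays where it is left. Pressing it flat lifts the pad of this corner by 5 mm.
- shim_far_left_top (a point): Pressing point on the upper face of that shim: a steel tab 26 mm wide, 4 mm thick, 55 mm long, sticking out of the housing's left (+y) side. Hinge axis along the housing's x, 90 mm to the side of the housing's origin, 22 mm up. The point lies 30 mm out from the hinge, +68 mm in the housing's x, and moves with the tab: 38 mm above the table standing, 24 mm when flat (then 120 mm to the side).
- shim_far_right (a joint): Angle of the shim of the far right corner: 0 = standing up at 0.5 rad (29 degrees) above level, as at the start, 0.5 = pressed flat, level, against its stop. It needs about 6 to 12 N at the pressing point and stays where it is left. Pressing it flat lifts the pad of this corner by 5 mm.
- shim_far_right_top (a point): Pressing point on the upper face of that shim: a steel tab 26 mm wide, 4 mm thick, 55 mm long, sticking out of the housing's right (-y) side. Hinge axis along the housing's x, 90 mm to the side of the housing's origin, 22 mm up. The point lies 30 mm out from the hinge, +68 mm in the housing's x, and moves with the tab: 38 mm above the table standing, 24 mm when flat (then 120 mm to the side).
- tin: Food tin, 74 mm across, 105 mm tall, loose, to be left alone. Origin: centre of its underside.
- tub: Lidded meal tub, 118 x 158 mm, 58 mm tall, loose, to be left alone. Origin: centre of its underside.
- low_tin: Low fish tin, 84 mm across, 36 mm tall, loose, on the far side of the scale, to be left alone. Origin: centre of its underside.
Not all that is in view belongs to the job. Of the things like the plate, leave any that is brown; of the rest the smaller one is meant.

How it is judged:
On the way, in this order (a step that is already met when the one before it is completed fails the run):
1. the corner that gives is pressed down with the fingers (the plate rocks) while all four shims still stand (angle between plate's own z axis and vertical above 0.02 rad and contact force between the fingers and plate above 0.5 N and value of joint each of shim_near_left, shim_near_right, shim_far_left, shim_far_right below 0.15 rad), for 0.1 s.
2. the shim of that corner is pressed flat, the other three stand, and the plate lies level (((value of joint shim_near_left above 0.43 rad and value of joint each of shim_near_right, shim_far_left, shim_far_right below 0.15 rad) or (value of joint each of shim_near_left, shim_far_left, shim_far_right below 0.15 rad and value of joint shim_near_right above 0.43 rad) or (value of joint each of shim_near_left, shim_near_right, shim_far_right below 0.15 rad and value of joint shim_far_left above 0.43 rad) or (value of joint each of shim_near_left, shim_near_right, shim_far_left below 0.15 rad and value of joint shim_far_right above 0.43 rad)) and angle between plate's own z axis and vertical below 0.012 rad), for 0.2 s.
At the end, for the whole second after the job is handed in: The shim of the rocking corner is flat (above 0.43 of 0.5 rad), the other three still stand (below 0.15 rad), and the plate lies in its housing, at rest and level within 0.012 rad (a shim raised under a sound corner tilts it by more than 0.02 rad) (all of step 2 and z of plate in the frame of scale between 0.026 and 0.031 m and linear speed of plate below 0.02 m/s); the robot touches nothing.
It fails at once if the plate is lifted out of its housing (z of plate in the frame of scale above 0.04 m).
It fails at once if the shim of a corner that did not rock is pressed flat (value of joint any of shim_near_left, shim_near_right, shim_far_left, shim_far_right above 0.4 rad and angle between plate's own z axis and vertical above 0.02 rad).
It fails at once if more than one shim is pressed down (value of joint each of shim_near_left, shim_near_right above 0.25 rad or value of joint each of shim_near_left, shim_far_left above 0.25 rad or value of joint each of shim_near_left, shim_far_right above 0.25 rad or value of joint each of shim_near_right, shim_far_left above 0.25 rad or value of joint each of shim_near_right, shim_far_right above 0.25 rad or value of joint each of shim_far_left, shim_far_right above 0.25 rad).
It fails at once if a tin or the tub is moved more than 25 mm or tipped (distance of any of tin, tub, low_tin from where it was at the start of the episode above 0.025 m or angle between any of tin, tub, low_tin's own z axis and vertical above 0.3 rad).
It also fails if it takes over 56 s, if anything falls off the work surface, if the arm or the gripper's body presses on something with over 40 N, if the wrist force passes 120 N, or if a joint passes its speed limit or range.

## Working session

There is one attempt and no reset: what is moved stays moved. The work goes in short steps, Python scripts to look and compute and a tool call to move; the robot and the scene stay as the last step left them, time stands still between calls to the robot, and variables do not carry over. Pictures are saved under pics/ and viewed, at most 10 in all, crops included, and the job is handed in when it is done.

Besides the shell and the picture viewer there is one more tool, called after "Call:" as name([rows], argument=value, ...), one row to a line, values as JSON. send_rows: Moves the arm, as the interface text tells. Its arguments: {"type":"object","properties":{"increments":{"type":"array","items":{"type":"object","properties":{"grip":{"type":"number"},"tx":{"type":"number"},"ty":{"type":"number"},"tz":{"type":"number"},"turn":{"type":"number"}}}}},"required":["increments"]}

```bash
mkdir -p pics
cat > h.py <<'E'
import numpy as np, cv2
from station import env, read_camera, finish_job
from scipy.spatial.transform import Rotation as R
def cloud(c):
    h,w=c["depth"].shape; f=h/2/np.tan(np.radians(c["vfov"])/2)
    u,v=np.meshgrid(np.arange(w),np.arange(h)); d=c["depth"]
    P=np.stack([(u-c["cx"])/f*d,-(v-c["cy"])/f*d,-d],-1)
    return P@R.from_quat(c["orientation"]).as_matrix().T+np.array(c["eye"])
def save(n,img): cv2.imwrite("pics/"+n,img[:,:,::-1])
E
python3 - <<'E'
from h import *
s=env.observe(); print(s)
for n in ("top","side"):
    c=read_camera(n); save(n+"1.png",c["img"]); np.save(n+"_P.npy",cloud(c)); np.save(n+"_I.npy",c["img"])
    print(n,{k:v for k,v in c.items() if k not in("img","depth")})
E
```

```text
{'t': 0.0, 'qpos': array([ 1.33298185e+00,  2.38797350e-01, -1.42566158e-02,  1.31916904e+00,
        8.08482569e-06,  1.57080524e+00]), 'joint_vel': array([ 1.94157916e-03,  9.01395042e-04, -1.08693735e-03, -8.04281438e-05,
        5.38613538e-04, -1.57515889e-03]), 'joint_efforts': array([ 3.63825238e-04, -5.38775826e+01,  3.46439123e+01,  1.84299838e-02,
        5.00442866e-05, -2.26134563e-05]), 'position': array([0.12358177, 0.50983309, 0.230668  ]), 'tool_rot': array([ 1.18631633e-01,  9.92938078e-01, -7.07824227e-04, -8.86323089e-05]), 'ft_force': array([-0.69760237,  0.4773356 , -0.02235506]), 'moment': array([ 0.01739487, -0.03548887, -0.07465749]), 'finger_force': 0.0, 'finger_gap': 1.0004811166035388}
top {'vfov': 50.16887637655613, 'cx': 311.59051055178827, 'cy': 202.24743211732354, 'eye': array([ 0.40432879, -0.01012881,  1.15582743]), 'orientation': array([ 0.04955605, -0.03481835, -0.70503669,  0.70657989])}
side {'vfov': 43.422613114492805, 'cx': 326.7102128463182, 'cy': 195.24280743965883, 'eye': array([ 0.3502722 , -1.17732678,  0.73151858]), 'orientation': array([ 0.50199225, -0.04614069, -0.06622495,  0.8610976 ])}
```

View pics/top1.png

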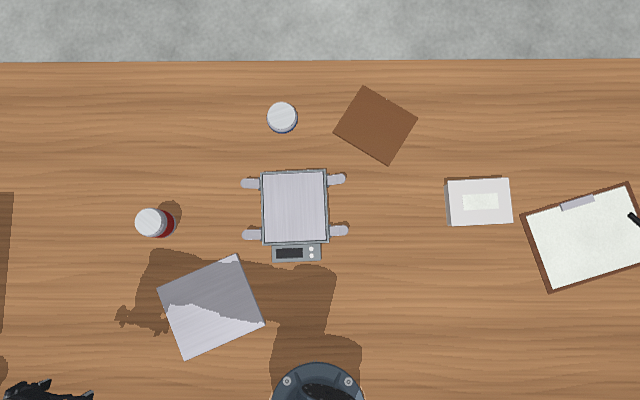

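View pics/side1.png

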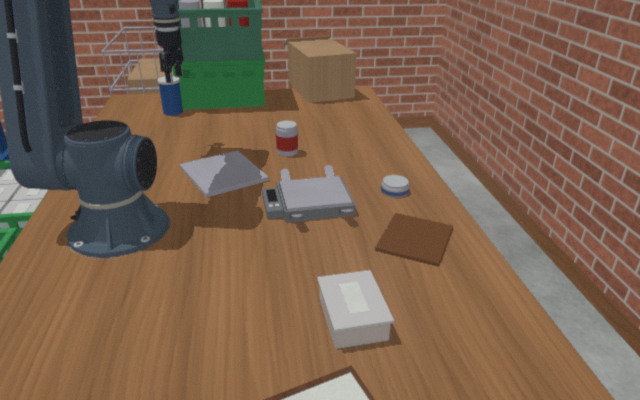

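Candidates for the plate in the top picture are the steel plate in the housing (295,206), a larger loose grey sheet (210,307) and a brown board (375,125). I choose (295,206): it isn't brown, it's the smaller one, and it sits in the housing with four tabs at about (251,183), (337,179), (251,235) and (339,230). Next I fit the pose and check a close crop.

Run:
```python
from h import *
P=np.load("top_P.npy"); I=np.load("top_I.npy")
print("table z",np.median(P[280:330,400:480,2]))
m=np.zeros(P.shape[:2],bool); m[155:275,230:360]=True
z=P[...,2]
plate=m&(z>0.030)&(z<0.05)
roi=np.zeros_like(m); roi[166:246,258:332]=True
Q=P[plate&roi]; 
for nm,q in(("tray+",Q),):
    r=cv2.minAreaRect(q[:,:2].astype(np.float32)); print(nm,len(q),r, np.percentile(q[:,2],[5,50,95]))
for n,(u,v) in dict(FL=(251,183),FR=(337,179),NL=(251,235),NR=(339,230),c=(295,206),ro=(297,252)).items(): print(n,P[v-1:v+2,u-1:u+2].reshape(-1,3).mean(0).round(4))
hsv=cv2.cvtColor(I,cv2.COLOR_RGB2HSV)
S=P[(P[...,2]>0.012)&m]; a=cv2.minAreaRect(S[:,:2].astype(np.float32)); print(a)
save("crop.png",cv2.resize(I[150:280,220:370],None,fx=5,fy=4.6,interpolation=cv2.INTER_CUBIC))
```

```text
table z 0.00021643516721481237
tray+ 4760 ((0.5267177224159241, 0.05820072814822197), (0.2019815891981125, 0.19526852667331696), 0.9536555409431458) [0.03302639 0.03951146 0.04321994]
FL [0.5902 0.1751 0.0355]
FR [ 0.6003 -0.0536  0.0391]
NL [0.4519 0.1718 0.0383]
NR [ 0.4654 -0.0584  0.0388]
c [0.5281 0.057  0.0406]
ro [0.4081 0.0514 0.0291]
((0.49006640911102295, 0.07786093652248383), (0.2688220739364624, 0.31561338901519775), 2.77990984916687)
```

View pics/crop.png

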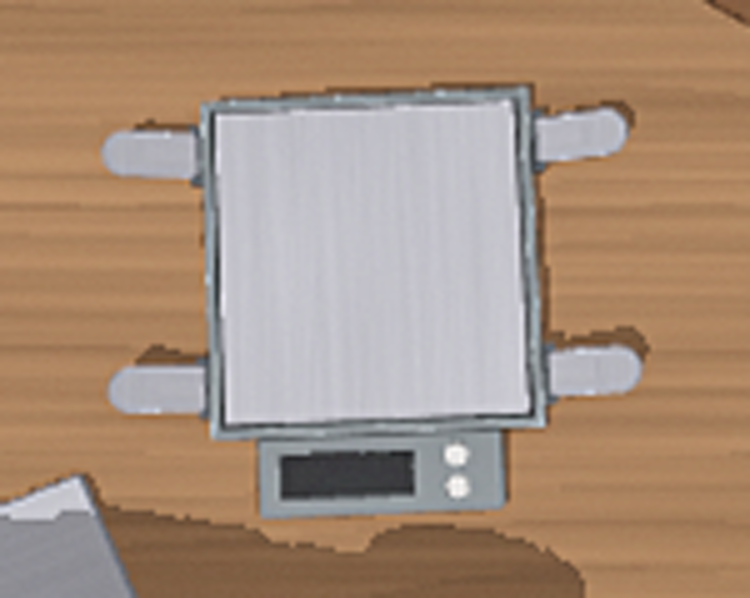

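The crop shows the steel plate in the grey rim, with the read-out on the near side and four tabs standing. Plate corners in crop pixels are about (215,113), (515,100), (530,410) and (225,425).

```bash
cat >> h.py <<'E'
def ray(c_eye,q,vfov,cx,cy,uv,z):
    f=200/np.tan(np.radians(vfov)/2); d=np.array([(uv[0]-cx)/f,-(uv[1]-cy)/f,-1])
    d=R.from_quat(q).as_matrix()@d; e=np.array(c_eye); return (e+d*(z-e[2])/d[2])[:2]
def top(uv,z): return ray([0.40432879,-0.01012881,1.15582743],[0.04955605,-0.03481835,-0.70503669,0.70657989],50.16887637655613,311.59051055178827,202.24743211732354,uv,z)
E
python3 - <<'E'
from h import *
cr=lambda p:((p[0]+.5)/5+220-.5,(p[1]+.5)/4.6+150-.5)
pl=[(215,113),(515,100),(530,410),(225,425)]; ho=[(202,103),(530,86),(547,425),(212,438)]
for nm,L,z,sx,sy in(("plate",pl,.040,.09,.08),("house",ho,.034,.098,.088)):
    W=np.array([top(cr(p),z) for p in L]); print(nm,W.round(4).tolist(),"c",W.mean(0).round(4))
    M=np.array([[sx,sy],[sx,-sy],[-sx,-sy],[-sx,sy]])
    A=M-M.mean(0);B=W-W.mean(0); th=np.arctan2((A[:,0]*B[:,1]-A[:,1]*B[:,0]).sum(),(A*B).sum())
    print("yaw",th,"sides",[np.linalg.norm(W[i]-W[i-1]).round(4) for i in range(4)])
    print("table corners model",)
# tabs tips
for p in [(105,153),(628,130),(640,370),(110,390)]: print(top(cr(p),.048).round(4))
E
```

```text
plate [[0.6132, 0.1439], [0.6208, -0.0155], [0.4426, -0.0234], [0.4337, 0.1356]] c [0.5276 0.0602]
yaw 0.048014156647461184 sides [np.float64(0.1798), np.float64(0.1596), np.float64(0.1784), np.float64(0.1593)]
table corners model
house [[0.6203, 0.1518], [0.6302, -0.0236], [0.4343, -0.0323], [0.4264, 0.1431]] c [0.5278 0.0598]
yaw 0.04748103219157988 sides [np.float64(0.194), np.float64(0.1757), np.float64(0.1961), np.float64(0.1756)]
table corners model
[0.5885 0.2005]
[ 0.6018 -0.0748]
[ 0.4649 -0.0802]
[0.453  0.1948]
```

Call:
send_rows([
  {"grip": 0, "tx": 0, "ty": 0, "tz": 0, "turn": -0.1425},
  {"grip": 0, "tx": 0, "ty": 0, "tz": 0, "turn": -0.1425},
  {"grip": 0},
  {"grip": 0},
])

```text
$.increments[2]: bad value
```

```bash
cat >> h.py <<'E'
C=np.array([.5277,.060]);Y=.048
def hw(hx,hy): return C+R.from_euler('z',Y).as_matrix()[:2,:2]@[hx,hy]
PTS={'NL':(-.068,.058),'NR':(-.068,-.058),'FL':(.068,.058),'FR':(.068,-.058)}
def rel(p3):
    s=env.observe(); Rt=R.from_quat(s["tool_rot"]); return (Rt.inv().apply(np.array(p3)-s["position"])*100).round(2)
def st():
    s=env.observe(); print("t",s["t"],"pos",s["position"].round(4),"q",s["qpos"].round(3),"F",s["ft_force"].round(2),"M",s["moment"].round(2),"gap",round(s["finger_gap"],3),"eul",R.from_quat(s["tool_rot"]).as_matrix()[:,0].round(3))
E
python3 - <<'E'
from h import *
st()
for k,v in PTS.items(): print(k,hw(*v).round(4),rel([*hw(*v),.08]))
E
```

```text
t 0.1 pos [0.1236 0.5099 0.2308] q [ 1.333  0.239 -0.014  1.319  0.     1.571] F [ 0.27  0.05 -0.1 ] M [ 0.01 -0.02 -0.01] gap 1.002 eul [-0.972  0.236  0.   ]
NL [0.457  0.1147] [-41.71 -30.53  15.11]
NR [ 0.4626 -0.0012] [-44.99 -41.66  15.13]
FL [0.5928 0.1212] [-54.76 -26.7   15.11]
FR [0.5984 0.0053] [-58.03 -37.83  15.12]
```

All fields are required in every row.

Call:
send_rows([
  {"grip": 0, "tx": 0, "ty": 0, "tz": 0, "turn": -0.1425},
  {"grip": 0, "tx": 0, "ty": 0, "tz": 0, "turn": -0.1425},
  {"grip": 0, "tx": -3, "ty": -3, "tz": 0, "turn": 0},
  {"grip": 0, "tx": -3, "ty": -3, "tz": 0, "turn": 0},
  {"grip": 0, "tx": 0, "ty": 0, "tz": 0, "turn": 0},
])

```text
t: 0.6
position: [0.1886, 0.4501, 0.2311]
tool_rot: [-0.022, 1.0, -0.001, 0.0]
ft_force: [-0.1, -0.5, -0.6]
finger_gap: 0.141
finger_force: 0.0
```

Run:
```python
from h import *
st()
for k,v in PTS.items(): print(k,hw(*v).round(4),rel([*hw(*v),.08]))
```

```text
t 0.6 pos [0.1886 0.4501 0.2311] q [ 1.175e+00  1.760e-01 -9.500e-02  1.302e+00 -1.000e-03  1.131e+00] F [-0.11 -0.51 -0.56] M [-0.    0.04 -0.01] gap 0.141 eul [-0.999 -0.044 -0.   ]
NL [0.457  0.1147] [-25.33 -34.67  15.19]
NR [ 0.4626 -0.0012] [-25.38 -46.27  15.21]
FL [0.5928 0.1212] [-38.93 -34.62  15.19]
FR [0.5984 0.0053] [-38.98 -46.22  15.22]
```

Call:
send_rows([
  {"grip": 0, "tx": -2.8, "ty": -3.85, "tz": 0, "turn": 0},
  {"grip": 0, "tx": -2.8, "ty": -3.85, "tz": 0, "turn": 0},
  {"grip": 0, "tx": -2.8, "ty": -3.85, "tz": 0, "turn": 0},
  {"grip": 0, "tx": -2.8, "ty": -3.85, "tz": 0, "turn": 0},
  {"grip": 0, "tx": -2.8, "ty": -3.85, "tz": 0, "turn": 0},
  {"grip": 0, "tx": -2.8, "ty": -3.85, "tz": 0, "turn": 0},
  {"grip": 0, "tx": -2.8, "ty": -3.85, "tz": 0, "turn": 0},
  {"grip": 0, "tx": -2.8, "ty": -3.85, "tz": 0, "turn": 0},
  {"grip": 0, "tx": -2.8, "ty": -3.85, "tz": 0, "turn": 0},
  {"grip": 0, "tx": 0, "ty": 0, "tz": 0, "turn": 0},
])

```text
t: 1.6
position: [0.4574, 0.1153, 0.2308]
tool_rot: [-0.021, 1.0, -0.001, 0.0]
ft_force: [-0.2, 0.9, -0.1]
finger_gap: 0.001
finger_force: 0.0
```

Run:
```python
from h import *
st()
for k,v in PTS.items(): print(k,hw(*v).round(4),rel([*hw(*v),.08]))
```

```text
t 1.6 pos [0.4574 0.1153 0.2308] q [ 2.480e-01  1.470e-01 -1.320e-01  1.292e+00 -1.000e-03  2.060e-01] F [-0.19  0.86 -0.1 ] M [-0.01  0.07  0.  ] gap 0.001 eul [-0.999 -0.042 -0.001]
NL [0.457  0.1147] [ 0.05 -0.05 15.08]
NR [ 0.4626 -0.0012] [ -0.02 -11.64  15.1 ]
FL [0.5928 0.1212] [-13.55   0.04  15.09]
FR [0.5984 0.0053] [-13.62 -11.56  15.1 ]
```

Call:
send_rows([
  {"grip": 0, "tx": 0, "ty": 0, "tz": 4.5, "turn": 0},
  {"grip": 0, "tx": 0, "ty": 0, "tz": 4.5, "turn": 0},
  {"grip": 0, "tx": 0, "ty": 0, "tz": 4.5, "turn": 0},
  {"grip": 0, "tx": 0, "ty": 0, "tz": 3.0, "turn": 0},
  {"grip": 0, "tx": 0, "ty": 0, "tz": 1.8, "turn": 0},
  {"grip": 0, "tx": 0, "ty": 0, "tz": 0, "turn": 0},
  {"grip": 0, "tx": 0, "ty": 0, "tz": 0.3, "turn": 0},
  {"grip": 0, "tx": 0, "ty": 0, "tz": 0.1, "turn": 0},
  {"grip": 0, "tx": 0, "ty": 0, "tz": 0.1, "turn": 0},
  {"grip": 0, "tx": 0, "ty": 0, "tz": 0, "turn": 0},
])

```text
t: 2.6
position: [0.4549, 0.119, 0.044]
tool_rot: [-0.024, 1.0, 0.0, 0.001]
ft_force: [0.6, -0.5, 0.5]
finger_gap: -0.002
finger_force: 0.0
```

Call:
send_rows([
  {"grip": 0, "tx": -0.2, "ty": -0.4, "tz": 0, "turn": 0},
  {"grip": 0, "tx": 0, "ty": 0, "tz": 0.1, "turn": 0},
  {"grip": 0, "tx": 0, "ty": 0, "tz": 0.1, "turn": 0},
  {"grip": 0, "tx": 0, "ty": 0, "tz": 0, "turn": 0},
])

```text
t: 3.0
position: [0.4566, 0.1148, 0.0412]
tool_rot: [-0.023, 1.0, -0.0, -0.0]
ft_force: [0.8, 0.1, -0.3]
finger_gap: -0.004
finger_force: 0.0
```

Run:
```python
from h import *
st()
for k,v in PTS.items(): print(k,hw(*v).round(4),rel([*hw(*v),.04]))
```

```text
t 3.0 pos [0.4566 0.1148 0.0412] q [ 0.246  0.297 -0.466  0.808 -0.     0.199] F [ 0.78  0.07 -0.3 ] M [-0.01  0.03 -0.01] gap -0.004 eul [-0.999 -0.047  0.   ]
NL [0.457  0.1147] [-0.04 -0.02  0.12]
NR [ 0.4626 -0.0012] [ -0.05 -11.62   0.12]
FL [0.5928 0.1212] [-1.364e+01 -1.000e-02  1.200e-01]
FR [0.5984 0.0053] [-13.65 -11.61   0.12]
```

Call:
send_rows([
  {"grip": 0, "tx": 0, "ty": 0, "tz": 0.1, "turn": 0},
  {"grip": 0, "tx": 0, "ty": 0, "tz": 0.1, "turn": 0},
  {"grip": 0, "tx": 0, "ty": 0, "tz": 0, "turn": 0},
])

```text
t: 3.3
position: [0.4567, 0.115, 0.04]
tool_rot: [-0.024, 1.0, 0.0, 0.0]
ft_force: [-2.6, -1.2, 11.3]
finger_gap: -0.002
finger_force: 5.8
```

Call:
send_rows([
  {"grip": 0, "tx": 0, "ty": 0, "tz": 0.1, "turn": 0},
  {"grip": 0, "tx": 0, "ty": 0, "tz": 0, "turn": 0},
])

```text
t: 3.5
position: [0.4568, 0.115, 0.0399]
tool_rot: [-0.024, 1.0, 0.0, 0.001]
ft_force: [-7.8, -1.3, 26.0]
finger_gap: 0.001
finger_force: 12.4
```

Near left doesn't give: 26 N and it stays at z = 40 mm. Next is near right.

Call:
send_rows([
  {"grip": 0, "tx": 0, "ty": 0, "tz": -1.5, "turn": 0},
  {"grip": 0, "tx": 0, "ty": -2.9, "tz": 0, "turn": 0},
  {"grip": 0, "tx": 0, "ty": -2.9, "tz": 0, "turn": 0},
  {"grip": 0, "tx": 0, "ty": -2.9, "tz": 0, "turn": 0},
  {"grip": 0, "tx": 0, "ty": -2.9, "tz": 0, "turn": 0},
  {"grip": 0, "tx": 0, "ty": 0, "tz": 0.8, "turn": 0},
  {"grip": 0, "tx": 0, "ty": 0, "tz": 0.4, "turn": 0},
  {"grip": 0, "tx": 0, "ty": 0, "tz": 0, "turn": 0},
])

```text
t: 4.3
position: [0.4615, -0.0004, 0.0406]
tool_rot: [-0.024, 1.0, 0.0, -0.001]
ft_force: [-0.2, 0.1, 0.6]
finger_gap: 0.001
finger_force: 0.0
```

Call:
send_rows([
  {"grip": 0, "tx": 0, "ty": 0, "tz": 0.1, "turn": 0},
  {"grip": 0, "tx": 0, "ty": 0, "tz": 0.1, "turn": 0},
  {"grip": 0, "tx": 0, "ty": 0, "tz": 0, "turn": 0},
])

```text
t: 4.6
position: [0.4621, -0.0002, 0.04]
tool_rot: [-0.024, 1.0, 0.0, 0.0]
ft_force: [-3.1, 0.4, 9.1]
finger_gap: -0.003
finger_force: 4.6
```

Near right doesn't give either (9 N, z = 40 mm). Next is far right.

Call:
send_rows([
  {"grip": 0, "tx": 0, "ty": 0, "tz": -1.4, "turn": 0},
  {"grip": 0, "tx": -3.4, "ty": 0, "tz": 0, "turn": 0},
  {"grip": 0, "tx": -3.4, "ty": 0, "tz": 0, "turn": 0},
  {"grip": 0, "tx": -3.4, "ty": 0, "tz": 0, "turn": 0},
  {"grip": 0, "tx": -3.4, "ty": 0, "tz": 0, "turn": 0},
  {"grip": 0, "tx": 0, "ty": 0, "tz": 0.8, "turn": 0},
  {"grip": 0, "tx": 0, "ty": 0, "tz": 0.4, "turn": 0},
  {"grip": 0, "tx": 0, "ty": 0, "tz": 0, "turn": 0},
])

```text
t: 5.4
position: [0.5964, 0.006, 0.0404]
tool_rot: [-0.024, 1.0, -0.0, -0.001]
ft_force: [0.4, -0.3, -0.4]
finger_gap: -0.001
finger_force: 0.0
```

Call:
send_rows([
  {"grip": 0, "tx": 0, "ty": 0, "tz": 0.1, "turn": 0},
  {"grip": 0, "tx": 0, "ty": 0, "tz": 0.1, "turn": 0},
  {"grip": 0, "tx": 0, "ty": 0, "tz": 0, "turn": 0},
])

```text
t: 5.7
position: [0.5974, 0.0055, 0.0396]
tool_rot: [-0.024, 1.0, 0.0, -0.0]
ft_force: [-1.0, 0.4, 2.3]
finger_gap: 0.006
finger_force: 0.8
```

Call:
send_rows([
  {"grip": 0, "tx": 0, "ty": 0, "tz": 0.1, "turn": 0},
  {"grip": 0, "tx": 0, "ty": 0, "tz": 0.1, "turn": 0},
  {"grip": 0, "tx": 0, "ty": 0, "tz": 0, "turn": 0},
])

```text
t: 6.0
position: [0.598, 0.0053, 0.0374]
tool_rot: [-0.024, 1.0, -0.0, 0.0]
ft_force: [-1.1, -1.2, 5.0]
finger_gap: 0.0
finger_force: 1.8
```

Call:
send_rows([
  {"grip": 0, "tx": 0, "ty": 0, "tz": 0.1, "turn": 0},
  {"grip": 0, "tx": 0, "ty": 0, "tz": 0.1, "turn": 0},
  {"grip": 0, "tx": 0, "ty": 0, "tz": 0, "turn": 0},
])

```text
t: 6.3
position: [0.5984, 0.0051, 0.0362]
tool_rot: [-0.023, 1.0, -0.0, 0.001]
ft_force: [-2.3, -3.0, 10.3]
finger_gap: -0.0
finger_force: 5.4
```

Far right gives: it sank about 4 mm at 2 to 5 N and now sits on its pad. I hold briefly, lift, and go over to the far right shim at housing (0.068, -0.118).

Call:
send_rows([
  {"grip": 0, "tx": 0, "ty": 0, "tz": 0, "turn": 0},
  {"grip": 0, "tx": 0, "ty": 0, "tz": 0, "turn": 0},
  {"grip": 0, "tx": 0, "ty": 0, "tz": -2, "turn": 0},
  {"grip": 0, "tx": 0, "ty": 0, "tz": -2, "turn": 0},
  {"grip": 0, "tx": 0, "ty": -3, "tz": 0, "turn": 0},
  {"grip": 0, "tx": 0, "ty": -3, "tz": 0, "turn": 0},
  {"grip": 0, "tx": 0, "ty": 0, "tz": 0, "turn": 0},
  {"grip": 0, "tx": 0, "ty": 0, "tz": 0, "turn": 0},
])

```text
t: 7.1
position: [0.6008, -0.0548, 0.075]
tool_rot: [-0.023, 1.0, 0.0, -0.0]
ft_force: [-0.3, 0.6, -0.5]
finger_gap: 0.002
finger_force: 0.0
```

Run:
```python
from h import *
st()
print(rel([*hw(.068,-.118),.05]))
c=read_camera("side"); save("s2.png",cv2.resize(c["img"][140:250,220:380],None,fx=5,fy=5))
```

```text
t 7.1 pos [ 0.6008 -0.0548  0.075 ] q [-0.091  0.459 -0.096  1.016  0.    -0.137] F [-0.33  0.58 -0.49] M [-0.01 -0.02 -0.01] gap 0.002 eul [-0.999 -0.046  0.   ]
[-0.05  0.02  2.5 ]
```

View pics/s2.png

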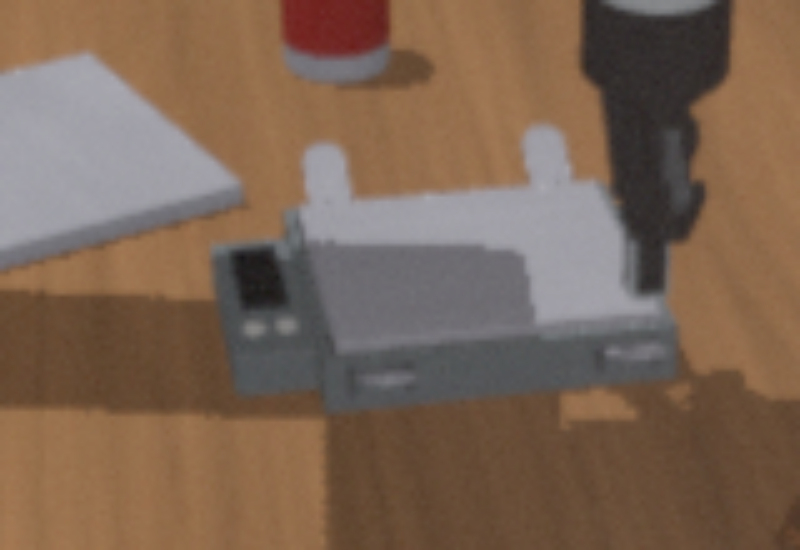

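The picture shows the plate level and all tabs standing, with the fingertip at crop pixel (650,290) above the far right tab at (640,355). Pressing down now.

Call:
send_rows([
  {"grip": 0, "tx": 0, "ty": 0, "tz": 2.3, "turn": 0},
  {"grip": 0, "tx": 0, "ty": 0, "tz": 0.3, "turn": 0},
  {"grip": 0, "tx": 0, "ty": 0, "tz": 0.3, "turn": 0},
  {"grip": 0, "tx": 0, "ty": 0, "tz": 0.3, "turn": 0},
  {"grip": 0, "tx": 0, "ty": 0, "tz": 0.3, "turn": 0},
  {"grip": 0, "tx": 0, "ty": 0, "tz": 0.3, "turn": 0},
  {"grip": 0, "tx": 0, "ty": 0, "tz": 0, "turn": 0},
])

```text
t: 7.85
position: [0.6018, -0.0547, 0.0384]
tool_rot: [-0.024, 1.0, -0.0, 0.001]
ft_force: [-0.6, -0.6, 1.8]
finger_gap: 0.0
finger_force: 0.9
```

Call:
send_rows([
  {"grip": 0, "tx": 0, "ty": 0, "tz": 0.3, "turn": 0},
  {"grip": 0, "tx": 0, "ty": 0, "tz": 0.3, "turn": 0},
  {"grip": 0, "tx": 0, "ty": 0, "tz": 0.3, "turn": 0},
  {"grip": 0, "tx": 0, "ty": 0, "tz": 0.2, "turn": 0},
  {"grip": 0, "tx": 0, "ty": 0, "tz": 0, "turn": 0},
])

```text
t: 8.35
position: [0.602, -0.0551, 0.0274]
tool_rot: [-0.023, 1.0, -0.001, 0.001]
ft_force: [1.3, -2.0, 4.2]
finger_gap: -0.003
finger_force: 1.6
```

Call:
send_rows([
  {"grip": 0, "tx": 0, "ty": 0, "tz": 0.2, "turn": 0},
  {"grip": 0, "tx": 0, "ty": 0, "tz": 0.2, "turn": 0},
  {"grip": 0, "tx": 0, "ty": 0, "tz": 0.1, "turn": 0},
  {"grip": 0, "tx": 0, "ty": 0, "tz": 0, "turn": 0},
])

```text
t: 8.75
position: [0.6022, -0.0553, 0.0237]
tool_rot: [-0.023, 1.0, -0.001, 0.002]
ft_force: [-2.9, -3.4, 17.5]
finger_gap: 0.003
finger_force: 8.7
```

Call:
send_rows([
  {"grip": 0, "tx": 0, "ty": 0, "tz": 0.1, "turn": 0},
  {"grip": 0, "tx": 0, "ty": 0, "tz": 0, "turn": 0},
  {"grip": 0, "tx": 0, "ty": 0, "tz": 0, "turn": 0},
  {"grip": 0, "tx": 0, "ty": 0, "tz": -1, "turn": 0},
  {"grip": 0, "tx": 0, "ty": 0, "tz": -3, "turn": 0},
  {"grip": 0, "tx": 0, "ty": 0, "tz": -4, "turn": 0},
  {"grip": 0, "tx": 0, "ty": 0, "tz": -4, "turn": 0},
  {"grip": 0, "tx": 0, "ty": -4, "tz": -3, "turn": 0},
  {"grip": 0, "tx": 0, "ty": -4, "tz": 0, "turn": 0},
  {"grip": 0, "tx": 0, "ty": 0, "tz": 0, "turn": 0},
])

```text
t: 9.75
position: [0.6054, -0.138, 0.1718]
tool_rot: [-0.022, 1.0, -0.001, 0.001]
ft_force: [0.1, 0.6, 0.4]
finger_gap: -0.001
finger_force: 0.0
```

Run:
```python
from h import *
st()
c=read_camera("side"); save("s3.png",cv2.resize(c["img"][140:250,220:380],None,fx=5,fy=5))
t=read_camera("top"); P=cloud(t); q=P[176:236,268:322].reshape(-1,3); q=q[abs(q[:,2]-.04)<.008]
n=np.linalg.svd(q-q.mean(0),full_matrices=False)[2][2]; print("tilt",np.arccos(abs(n[2])),q.mean(0),len(q))
```

```text
t 9.75 pos [ 0.6054 -0.138   0.1718] q [-2.240e-01  4.240e-01  1.070e-01  1.251e+00 -1.000e-03 -2.680e-01] F [0.06 0.63 0.43] M [0.03 0.05 0.02] gap -0.001 eul [-0.999 -0.044 -0.003]
tilt 0.0024361848826379645 [0.52979121 0.05838695 0.03992253] 3226
```

View pics/s3.png

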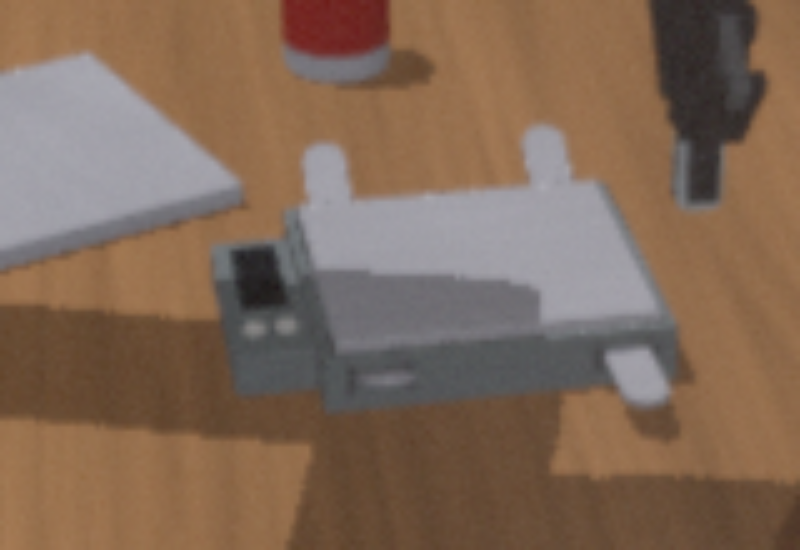

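The far right tab at crop pixel (640,375) lies flat and the other three stand. The plate is level (measured tilt 0.002 rad), and the fingertip is clear. Handing in.

```bash
python3 -c "
from station import finish_job
print(finish_job())"
```

```text
the job is handed in; nothing more can be done
None
```

The job is handed in: the far right corner was the one that gave, its shim is pressed flat, the other three shims stand, the plate is level and the arm is clear; no verdict came back.

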